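# Lower the inspection probe into the mower spindle housing

## Task

Lift the inspection probe up and off its forked hook and, from above, lower its stem down the middle of the bore of the mower spindle housing without ever touching the housing, until the black depth band on the stem is level with the housing's rim. Finish holding it there in the gripper: upright, still, centred in the bore and clear of the walls and the bench. Leave the other things on the bench where they are.

Things in the scene. Friction and masses are not known exactly. Their poses are not given: they have to be found in the camera images.
- probe: inspection probe, loose, about 0.15 kg, hanging upright. Steel stem 12 mm thick, 120 mm long; above it a steel collar 36 mm wide (120 to 126 mm above the tip); on that a black handle, 24 x 24 mm square (126 to 180 mm above the tip). Origin: centre of the stem's lower end; z up the stem, x and y square to the handle's faces, its y along the stand's y within 0.06 rad.
- tip (a point): centre of the stem's lower end (the same point as the probe's origin)
- band (a point): centre of the black depth band on the stem (8 mm tall), on the stem's axis, 55 mm above the tip
- grip (a point): a good place for the TCP to grip: on the probe's axis in the handle, 154 mm above the tip, 28 mm above the collar's top face
- stand: stand with forked hook, dark steel, fixed. Origin at bench height under the hook seat, z up. Base x -50 to 70 mm, 100 mm wide, 12 tall; post 50 mm wide, 150 tall, at x 47 to 63 mm. Two round prongs 8 mm thick, 14 mm apart, run from it to -x, top side at z = 150 mm; at x = -30 mm they turn up, to z = 168 mm. The collar rests on them, the stem hangs between, tip 30 mm above the bench.
- seat (a point): hook seat, between the prongs at their top side (z = 150 mm); the probe hangs within 5 mm of it along the stand's x. Pinch the handle with fingers closing along the stand's y, clear of the turned-up ends; raise it over 18 mm (30 is comfortable), then draw it out 75 mm to the stand's -x, which is free, before lifting it higher to carry it over the rest
- housing: mower spindle housing, grey cast metal, fixed to the bench: a flange 92 x 92 x 10 mm with four bolt heads, and a round tower 52 mm in outer diameter, 80 mm tall in all, with four low ribs. A plain round bore, 28 mm in diameter, open at the top, runs down its whole height to the bench. Origin at the centre of its underside, z up along the bore.
- bore_top (a point): centre of the bore's mouth at the rim, 80 mm above the bench
- bore_bottom (a point): the bore's axis at bench height
- pulley: bystander: a low dark belt pulley lying flat, 104 mm in diameter, 24 mm tall, with an 18 mm hole; loose; not the housing. Origin under its centre
- blade: bystander: a rusty mower blade lying flat, 418 x 56 x 6 mm (bent-up wings to 20 mm), at the back. Origin under its centre, x along its length
- socket: bystander: a small steel socket standing upright, 24 mm in diameter, 30 mm tall. Origin under its centre
- jar: bystander: a glass jar with a steel cap, 60 mm in diameter, 60 mm tall, at the back. Origin under its centre
- tin: bystander: a low round grey tin, 72 mm in diameter, 30 mm tall, at the back. Origin under its centre
- wrench: bystander: a wrench lying flat at the left, 200 mm long. Origin under its centre
- brush: bystander: a brush lying flat at the right. Origin under its centre
Things that resemble listed ones, but are neither listed nor needed, are in the scene too. There is more than one size of the probe; the job needs the smallest.

How it is judged (in metres and radians):
On the way, in this order (a step that is already met when the one before it is completed fails the run):
1. the probe is up and off the hook: its stem is out of the fork, and nothing but the gripper carries it (horizontal distance between tip and seat above 0.045 m and height (world z) of tip above 0.04 m and contact force between probe and stand below 0.05 N and contact force between the fingers and probe above 1 N), for 0.1 s.
2. the stem has entered the bore from above (horizontal distance between tip and bore_top below 0.008 m and z of tip in the frame of bore_top between -0.05 and -0.005 m), for 0.1 s.
At the end, for the whole second after the job is handed in: Gripper holds the probe still, upright (0.1 rad): band centre within 8 mm of the rim height, stem axis within 4 mm of the bore axis at tip and band, the probe touching neither housing, bench nor stand; bystanders within 20 mm of their starts (z of band in the frame of bore_top between -0.008 and 0.008 m and horizontal distance between tip and bore_bottom below 0.004 m and horizontal distance between band and bore_top below 0.004 m and angle between probe's own z axis and vertical below 0.1 rad and contact force between the fingers and probe above 1 N and contact force between probe and housing below 0.1 N and contact force between probe and table below 0.1 N and contact force between probe and stand below 0.1 N and linear speed of probe below 0.02 m/s and distance of each of pulley, blade, socket, jar, tin, wrench, brush from where it was at the start of the episode below 0.02 m); the arm keeps its last pose, push and grip.
It fails at once if the probe touches the housing (contact force between probe and housing above 0.3 N).
It fails at once if a bystander is shifted by more than 20 mm (distance of any of pulley, blade, socket, jar, tin, wrench, brush from where it was at the start of the episode above 0.02 m).
It also fails if it takes over 56 s, if anything falls off the work surface, if the arm or the gripper's body presses on something with over 40 N, if the wrist force passes 120 N, or if a joint passes its speed limit or range.

## Robot

A 7-joint arm with a two-finger parallel gripper is mounted at the origin on the work surface. World frame = base frame: x ahead of the robot, y to its left, z up, the work surface at z = 0. Lengths are in mm, angles in rad, forces in N, time in s.
With the tool pointing down it reaches from about 400 to 875 mm from the base axis. Payload 4.4 kg.
Tool frame: the origin (TCP) lies between the finger pads, 19 mm behind the fingertips; this is the grasp point; z points along the fingers, y is the line along which they close (so a half turn about z gives the same grasp; the last joint's range is limited). The gripper opens to 85 mm and grips with 20 to 120 N. Pads are 22 mm wide; open, the fingers measure 114 mm over their backs; the gripper's body (76 mm by 85 mm) begins 54 mm behind the grasp point. The pads swing forward as they close: fully open they stand 13 mm farther back than shut.
Start: joints at [-1.224, 0.628, 0.038, 1.517, -0.027, 0.996, -0.02], TCP at [260.743, 595.425, 250.013] pointing down, gripper open.
Joint ranges: [-3.06, 3.06], [-0.37, 2.12], [-1.25, 1.32], [0.18, 2.47], [-1.1, 4.24], [0.23, 1.98], [-2.94, 2.94]. Speed limits (rad/s): [2.57, 2.57, 3.14, 3.14, 3.14, 3.14, 3.14].

## Interface

Orientations are given as [roll, pitch, yaw] about the fixed x, y, z axes, in that order (R = Rz(yaw) Ry(pitch) Rx(roll)).
In Python, from cell import ctrl gives the robot as it stands.
- The arm moves only by the tool send_rows, never from a script. Its argument "rows" is a list that holds one entry, the list of rows, each a list of 6 numbers: the shift along the tool's x, y, z in cm, then the turn, a rotation vector about the tool's x, y, z in rad. In form: [[[tx, ty, tz, wx, wy, wz], ...]]. A call has 1 to 10 rows; each row is the pose to reach, as a shift and turn from the pose commanded when the call began, along the tool's axes at that moment; what a row does not reach only later rows make up. A row lasts 1/10 s, in which the tool goes at most 50 mm and 8.59 degrees, less where a joint would pass 70% of its speed; a pose out of reach is approached as far as the arm can. A call with a gripper value outside its range is refused whole. "grip" is the closure in counts, from 0 (fully open) to 255 (shut), set as the call begins (left out, the last holds). The fingers move at their own pace and stop on an object; the grip force is fixed at half the most. Time passes only in rows, so rows that repeat a pose let the fingers close. It gives the time, the measured TCP pose, the force, the opening and the grip force at its end, in the units of the state.
- ctrl.read_state(): the state, without advancing time (a new reading comes with each control period).
- ctrl.get_image(name): name is "side" or "top" or "wrist"; returns a dict with "pixels" (400x640x3 uint8, red, green, blue), "fx", "fy", "cx", "cy" (pixels), "extrinsics" (4x4, takes a point from camera to world coordinates); the wrist camera has in their place "mount" (4x4, takes a point from camera to tool coordinates, whose origin is the TCP and whose axes are the flange's). Camera axes: x right, y up, looking along -z (the intrinsics and any distortion apply to the point x, -y, -z); pixel columns grow to the right and rows downward; lengths in mm; the calibration is good to about 2 mm. A picture is of the moment at which its call begins: read the wrist's pose just before it. There is no depth.
- ctrl.finish_job(): hands the job in; it is judged then, once.
The state is a dict: "clock": time; "qpos": joint angles; "qd": joint speeds; "tau": joint torques, N m; "eef_pos": TCP position; "tool_rot": TCP orientation; "force": force on the tool from outside, world axes, zero at the start; "torque": the same for the moment, N m; "width": finger opening in mm; "gripper_force": force on a finger pad.
Only numpy, scipy, OpenCV 4.12 (cv2) and the standard library are available. Lean on these libraries where they do the work, as an engineer would, in place of code of your own. Each camera call takes 0.05 s, during which the arm holds its last target. There are 200 camera calls.

## Working session

There is one attempt and no reset: what is moved stays moved. The work goes in short steps, Python scripts to look and compute and a tool call to move; the robot and the scene stay as the last step left them, time stands still between calls to the robot, and variables do not carry over. Pictures are saved under pics/ and viewed, at most 10 in all, crops included, and the job is handed in when it is done.

Besides the shell and the picture viewer there is one more tool, called after "Request:" in YAML: its name, and indented under it one key for each argument. send_rows: Moves the arm, as the interface text tells. Its arguments: {"type":"object","properties":{"rows":{"type":"array","items":{"type":"array","items":{"type":"array","items":{"type":"number"}}}},"grip":{"type":"number"}},"required":["rows"]}

```bash
mkdir -p pics
cat > h.py <<'E'
import numpy as np, cv2
from cell import ctrl
from scipy.spatial.transform import Rotation as R
def T(s):
    M=np.eye(4); M[:3,:3]=R.from_euler('xyz',s['tool_rot']).as_matrix(); M[:3,3]=s['eef_pos']; return M
def shot(n,f=None):
    s=ctrl.read_state(); im=ctrl.get_image(n)
    E=np.array(im['extrinsics']) if 'extrinsics' in im else T(s)@np.array(im['mount'])
    im['E']=E
    if f: cv2.imwrite('pics/'+f,im['pixels'][:,:,::-1])
    return im
def ray(im,u,v):
    d=np.array([(u-im['cx'])/im['fx'],-(v-im['cy'])/im['fy'],-1]); return im['E'][:3,3],im['E'][:3,:3]@d
def atz(im,u,v,z):
    o,d=ray(im,u,v); return o+d*(z-o[2])/d[2]
def proj(im,p):
    q=np.linalg.inv(im['E'])@np.append(p,1); return im['cx']-im['fx']*q[0]/q[2], im['cy']+im['fy']*q[1]/q[2]
E
python3 - <<'E'
from h import *
import pickle
for n in('top','side','wrist'):
    im=shot(n,n+'0.png'); pickle.dump(im,open(n+'0.pkl','wb')); print(n,[k for k in im],im['fx'],im['cx'],im['cy'],im['E'].round(2).tolist())
print(ctrl.read_state())
E
```

```text
top ['pixels', 'fx', 'fy', 'cx', 'cy', 'extrinsics', 'E'] 484.49310830308895 321.5625284968365 203.29816282508438 [[0.02, 0.99, -0.12, 416.34], [-1.0, 0.02, -0.02, -11.86], [-0.02, 0.12, 0.99, 1772.13], [0.0, 0.0, 0.0, 1.0]]
side ['pixels', 'fx', 'fy', 'cx', 'cy', 'extrinsics', 'E'] 413.41171856989746 327.7920635637949 197.98726030233183 [[0.83, 0.28, -0.48, -14.67], [-0.56, 0.44, -0.7, -876.25], [0.01, 0.85, 0.52, 798.96], [0.0, 0.0, 0.0, 1.0]]
wrist ['pixels', 'fx', 'fy', 'cx', 'cy', 'mount', 'E'] 343.267564072838 322.41369180376364 198.67871342606108 [[0.4, -0.88, -0.25, 195.89], [0.92, 0.38, 0.11, 624.13], [-0.0, -0.28, 0.96, 372.21], [0.0, 0.0, 0.0, 1.0]]
{'clock': 0.15, 'qpos': array([-1.22376637,  0.62915231,  0.03842868,  1.51808992, -0.02699127,
        0.99632822, -0.02000275]), 'qd': array([ 9.55725503e-04, -1.86782848e-03, -1.24417287e-04, -3.03001361e-03,
        1.10362452e-03,  4.65718706e-04, -5.75089712e-05]), 'tau': array([ 1.62052529e-03, -5.63803625e+01,  1.22814663e+00, -1.93651181e+01,
        1.12857664e-02,  7.47846410e-03, -1.06481139e-05]), 'eef_pos': array([260.5691082 , 595.01327238, 249.30336382]), 'tool_rot': array([-3.14013200e+00,  2.88455478e-06,  2.72878174e+00]), 'force': array([0.25187442, 0.90455997, 0.70385666]), 'torque': array([-0.0195267 ,  0.02349514, -0.00509842]), 'gripper_force': 0.0, 'width': 85.29296860593088}
```

View pics/top0.png

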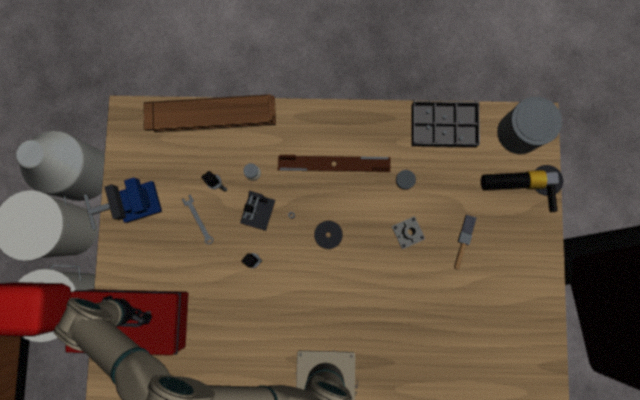

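View pics/side0.png

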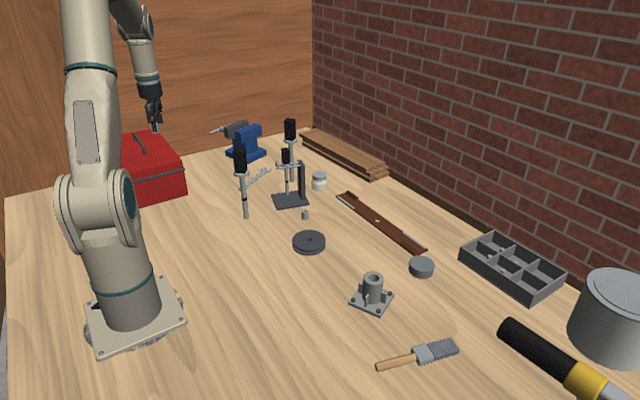

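Probe candidates are three black handles. In the top view they are at about (212,180), (251,260) and (252,208). In the side view they are at (290,130), (240,160) and (285,157). Only the last one hangs on the stand, and it looks smallest. The housing is at top (408,232) and side (373,290), and the pulley at top (328,235) is the decoy. I'll check both in a close crop.

Run:
```python
import pickle,cv2,numpy as np
t=pickle.load(open('top0.pkl','rb'))['pixels'][:,:,::-1];s=pickle.load(open('side0.pkl','rb'))['pixels'][:,:,::-1]
def c(i,x,y,w,h,W,H): return cv2.resize(i[y:y+h,x:x+w],(W,H),interpolation=cv2.INTER_CUBIC)
a=c(t,230,180,50,37,400,296);b=c(t,383,214,50,37,400,296);d=c(s,215,110,120,90,400,300);e=c(s,330,255,100,75,400,300)
cv2.imwrite('pics/crop1.png',np.vstack([np.hstack([a,b]),np.hstack([d,e])]))
```

```text
(no output)
```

View pics/crop1.png

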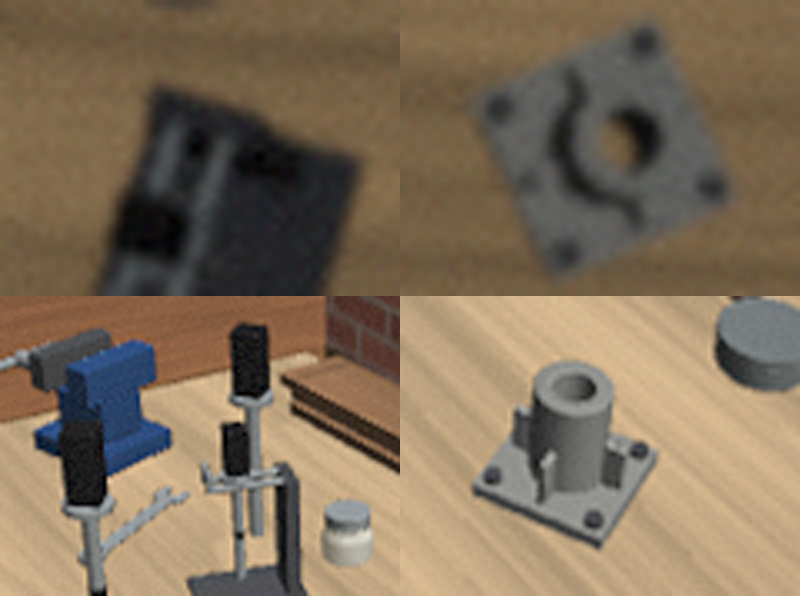

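Run:
```python
from h import *
import pickle
t=pickle.load(open('top0.pkl','rb'));s=pickle.load(open('side0.pkl','rb'))
def tri(a,b):
    o1,d1=ray(t,*a);o2,d2=ray(s,*b)
    x=np.linalg.lstsq(np.c_[d1,-d2],o2-o1,rcond=None)[0]; p,q=o1+d1*x[0],o2+d2*x[1]
    return ((p+q)/2).round(0),np.linalg.norm(p-q).round(1)
print('probe handle top',tri((248.8,207.5),(285.5,149)),atz(t,248.8,208.1,207))
print('far',tri((209,178),(290.5,121)),'near',tri((247,259),(240,147)))
print('rim',tri((383+625/8*1,214+140/8),(330+573/4,255+385/4)),atz(t,383+230/8,214+140/8,80),atz(s,330+573/4,255+385/4,80))
print('near stem foot',atz(s,246,217,0),'far foot',atz(s,291,195,0),'holding probe tip',atz(s,287,192,30))
c=cv2.resize(t['pixels'][165:285,190:340,::-1],(750,600),interpolation=cv2.INTER_CUBIC);cv2.imwrite('pics/c2.png',np.clip(c.astype(float)*2.,0,255))
```

```text
probe handle top (array([587., 260., 210.]), np.float64(2.5)) [586.57585974 259.38968727 207.        ]
far (array([676., 383., 251.]), np.float64(1.1)) near (array([422., 249., 262.]), np.float64(0.0))
rim (array([ 574., -519.,   11.]), np.float64(99.9)) [ 530.98824682 -291.09323766   80.        ] [ 560.91647366 -578.35683711   80.        ]
near stem foot [416.7976374  251.64567408   0.        ] far foot [618.72175368 295.33121473   0.        ] holding probe tip [593.22103578 277.71582814  30.        ][ WARN:0@0.754] global loadsave.cpp:1063 imwrite_ Unsupported depth image for selected encoder is fallbacked to CV_8U.
```

View pics/c2.png

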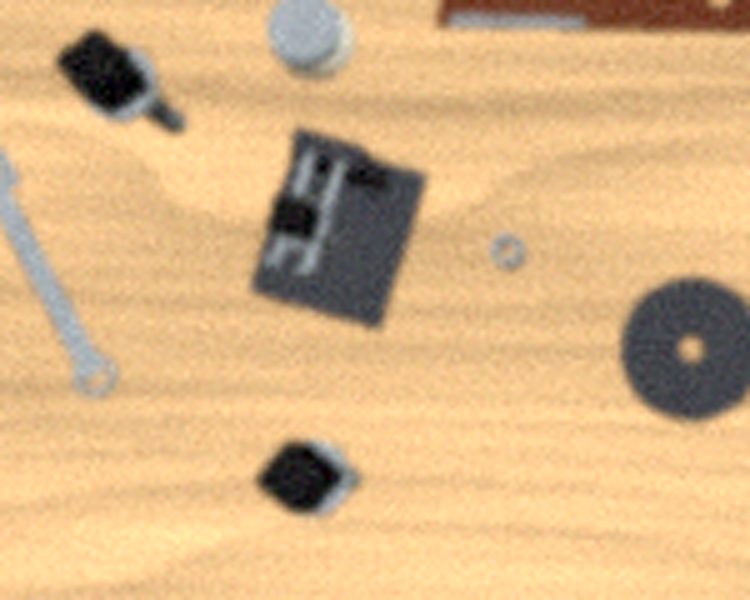

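Picture: the stand base corners in the 5x crop are (300,130), (425,178), (380,325) and (255,290). The post is at the top right (world +x), and the smallest handle sits on the prongs at (295,215). The -x side is free up to the near big probe at (305,475).

```bash
cat >> h.py <<'E'
def delta(p,yaw):
    s=ctrl.read_state(); M=T(s); G=R.from_euler('xyz',[np.pi,0,yaw]).as_matrix()
    print('shift cm',(M[:3,:3].T@(np.array(p)-M[:3,3])/10).round(3),'turn',R.from_matrix(M[:3,:3].T@G).as_rotvec().round(4),'at',s['eef_pos'].round(1),s['tool_rot'].round(4),s['clock'])
E
python3 - <<'E'
from h import *
import pickle
t=pickle.load(open('top0.pkl','rb'))
c=[atz(t,190+u/5,165+v/5,12) for u,v in((300,130),(425,178),(380,325),(255,290))]
print(np.round(c,0)); d=(c[0]+c[1]-c[2]-c[3]); yaw=np.arctan2(d[1],d[0]);e=c[0]+c[3]-c[1]-c[2]; y2=np.arctan2(e[1],e[0])-np.pi/2;print(yaw,y2)
m=sum(c)/4; print('seat',m-10*d/np.linalg.norm(d))
delta((575,263,340),np.pi+(yaw+y2)/2)
E
```

```text
[[671. 291.  12.]
 [638. 198.  12.]
 [529. 227.  12.]
 [552. 319.  12.]]
-0.24542064676371117 -0.29783214604748887
seat [587.82906223 261.36403833  12.        ]
shift cm [-42.122 -17.811  -9.044] turn [-1.500e-03 -1.000e-04 -1.412e-01] at [260.6 595.  249.3] [-3.1401  0.      2.7288] 0.15
```

Request:
send_rows:
  rows:
    - [[0,0,-4.5,0,0,0],[0,0,-9,0,0,0],[-4.2,-1.8,-9,0,0,-0.02],[-8.4,-3.6,-9,0,0,-0.04],[-12.6,-5.4,-9,0,0,-0.05],[-16.8,-7.2,-9,0,0,-0.07],[-21,-9,-9,0,0,-0.09],[-25.2,-10.7,-9,0,0,-0.11],[-29.4,-12.5,-9,0,0,-0.13],[-33.6,-14.3,-9,0,0,-0.14]]

```text
clock: 1.15
eef_pos: [512.0, 328.1, 339.8]
tool_rot: [-3.141, -0.0, 2.87]
force: [0.1, 1.5, 0.2]
width: 85.5
gripper_force: 0.0
```

Run:
```python
from h import *
delta((575,263,340),np.pi-.272)
```

```text
shift cm [-7.813 -4.575 -0.021] turn [-0.0002 -0.0004 -0.0001] at [512.  328.1 339.8] [-3.1414e+00 -4.0000e-04  2.8695e+00] 1.15
```

Request:
send_rows:
  rows:
    - [[-4,-2.3,0,0,0,0],[-7.8,-4.6,0,0,0,0],[-7.8,-4.6,0,0,0,0],[-7.8,-4.6,0,0,0,0]]

```text
clock: 1.55
eef_pos: [574.3, 263.0, 339.4]
tool_rot: [-3.141, -0.001, 2.866]
force: [-0.9, 0.9, -0.1]
width: 85.3
gripper_force: 0.0
```

Run:
```python
from h import *
import pickle
w=shot('wrist','w1.png');pickle.dump(w,open('w1.pkl','wb'))
s=ctrl.read_state();print(s['eef_pos'],s['tool_rot'])
for p in((588,261,210),(588,261,12)): print(proj(w,p))
```

```text
[573.27333679 264.84355981 339.54456032] [ 3.14137359e+00 -1.56952950e-03  2.86891754e+00]
(np.float64(324.4519607383167), np.float64(213.29618655284386))
(np.float64(323.8923495461398), np.float64(166.01965884568483))
```

View pics/w1.png

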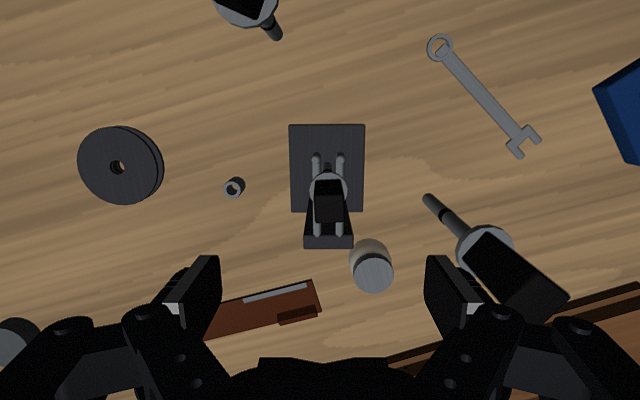

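Picture: the stand is square to the image, with its base between columns 289 and 365. The probe handle is at about (329,208) and the prong ends at (316,155) and (340,155). I'll zoom in on the handle.

Run:
```python
from h import *
import pickle
w=pickle.load(open('w1.pkl','rb'))
c=cv2.resize(w['pixels'][140:240,280:380,::-1],(600,600),interpolation=cv2.INTER_CUBIC).astype(float)
cv2.imwrite('pics/w1c.png',(255*(np.clip(c,0,255)/255)**.45).astype(np.uint8))
```

```text
(no output)
```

View pics/w1c.png

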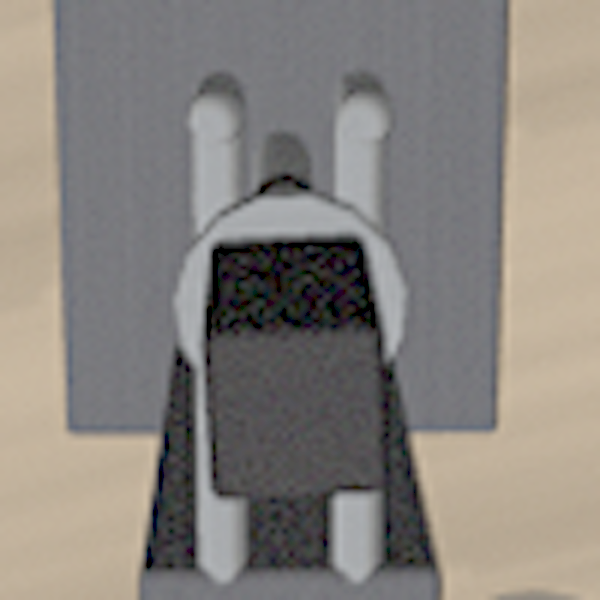

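Run:
```python
from h import *
import pickle
w=pickle.load(open('w1.pkl','rb'))
f=lambda u,v,z:atz(w,280+u/6,140+v/6,z)
c=[f(u,v,210) for u,v in((207,335),(377,325),(384,487),(216,495))]
m=sum(c)/4;print(np.round(c,1),'centre',m.round(1))
e=c[1]+c[2]-c[0]-c[3];d=c[3]+c[2]-c[0]-c[1]
yx=np.arctan2(d[1],d[0]);yy=np.arctan2(e[1],e[0])+np.pi/2
print('handle yaw',yx,yy,'size',np.linalg.norm(e)/2,np.linalg.norm(d)/2)
a,b=f(217,118,168),f(362,118,168);print('prong ends',a,b,np.linalg.norm(a-b),'dist to probe',np.linalg.norm(((a+b)/2-m)[:2]))
b0,b1=f(70,432,12),f(497,428,12);print('base edge',b0,b1)
h=[yx,yy];print(np.arctan2((b1-b0)[1],(b1-b0)[0])-np.pi/2)
# collar check z=156
print('collar centre',f(291,(195+395)/2,156))
delta((*m[:2],250),np.pi-.272)
```

```text
[[572.4 257.5 210. ]
 [577.  278.6 210. ]
 [598.4 273.9 210. ]
 [593.5 252.6 210. ]] centre [585.3 265.7 210. ]
handle yaw -0.22275078410643498 2.922226364026112 size 21.76578466684367 21.758106775586985
prong ends [552.59464703 263.67662839 168.        ] [558.27503907 283.78095833 168.        ] 20.891408183255162 dist to probe 30.956669373354043
base edge [637.81992988 200.72365594  12.        ] [663.57323361 295.54546044  12.        ]
-0.2651995879373559
collar centre [583.89328327 266.24129928 156.        ]
shift cm [-1.152  0.402  8.953] turn [ 0.0002 -0.0016 -0.0007] at [573.3 264.8 339.5] [ 3.1414e+00 -1.6000e-03  2.8689e+00] 1.6
```

Request:
send_rows:
  rows:
    - [[-0.5,0.2,3,0,0,-0.02],[-1.1,0.3,6,0,0,-0.05],[-1.1,0.3,7.5,0,0,-0.05],[-1.1,0.3,7.5,0,0,-0.05],[-1.1,0.3,7.5,0,0,-0.05]]

```text
clock: 2.1
eef_pos: [584.5, 266.0, 265.4]
tool_rot: [3.141, -0.0, 2.921]
force: [0.4, 0.1, -0.0]
width: 85.1
gripper_force: 0.0
```

Run:
```python
from h import *
import pickle
S=[]
for i in range(4):
    w=shot('wrist','w2.png'); s=ctrl.read_state(); S.append(np.r_[s['eef_pos'],s['tool_rot']])
S=np.array(S);print(S.round(4))
S[:,3]%=2*np.pi
w['E']=T({'eef_pos':S[:,:3].mean(0),'tool_rot':S[:,3:].mean(0)})@np.array(w['mount'])
pickle.dump(w,open('w2.pkl','wb'))
u,v=map(int,proj(w,(585,266,190)));print(u,v)
u0,v0=u-75,max(0,min(250,v-75));print(u0,v0)
c=cv2.resize(w['pixels'][v0:v0+150,u0:u0+150,::-1],(600,600),interpolation=cv2.INTER_CUBIC).astype(float)
cv2.imwrite('pics/w2c.png',(255*(np.clip(c,0,255)/255)**.45).astype(np.uint8))
```

```text
[[5.851132e+02 2.657826e+02 2.661339e+02 3.140000e+00 9.000000e-04
  2.920700e+00]
 [5.854209e+02 2.655441e+02 2.664936e+02 3.139700e+00 1.600000e-03
  2.920200e+00]
 [5.855777e+02 2.652454e+02 2.665519e+02 3.139700e+00 1.800000e-03
  2.919800e+00]
 [5.856229e+02 2.649770e+02 2.664076e+02 3.139900e+00 1.700000e-03
  2.919400e+00]]
322 218
247 143
```

View pics/w2c.png

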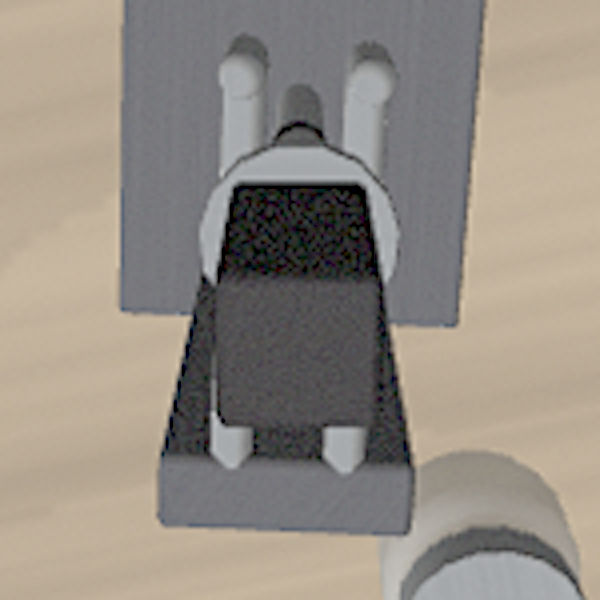

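Run:
```python
from h import *
import pickle
w=pickle.load(open('w2.pkl','rb'))
f=lambda u,v,z:atz(w,247+u/4,143+v/4,z)
c=[f(u,v,210) for u,v in((216,278),(383,279),(378,426),(217,426))];m=sum(c)/4
print(np.round(c,1),m,[np.linalg.norm(c[i]-c[i-1]) for i in range(4)])
c=[f(u,v,156) for u,v in((234,185),(365,185))];print('handle foot front edge z156',c,np.linalg.norm(c[0]-c[1]),(c[0]+c[1])/2-12*np.array([np.cos(2.92),np.sin(2.92),0]))
print('collar',f(299,242,154))
a,b=f(240,75,168),f(374,82,168);print('prong mid',(a+b)/2,np.linalg.norm(a-b))
delta((*m[:2],184),2.92)
```

```text
[[572.2 256.8 210. ]
 [577.4 279.2 210. ]
 [598.8 274.  210. ]
 [593.8 251.7 210. ]] [585.52925217 265.45828068 210.        ] [np.float64(22.157104338023686), np.float64(22.9813074211991), np.float64(22.01485626316256), np.float64(22.876952202832072)]
handle foot front edge z156 [array([573.01608637, 256.583062  , 156.        ]), array([578.07015994, 279.01637524, 156.        ])] 22.99559093340746 [587.24970692 265.16231527 156.        ]
collar [586.32372711 265.27317633 154.        ]
prong mid [555.28529524 273.64313998 168.        ] 21.856869068283093
shift cm [0.034 0.031 8.241] turn [ 0.0017  0.0017 -0.0006] at [585.6 265.  266.4] [3.1399e+00 1.7000e-03 2.9194e+00] 2.3
```

Centre is (586, 265.4) at handle height, consistent with the collar and foot edge. Next I descend and grip.

Request:
send_rows:
  rows:
    - [[0,0,3,0,0,0],[0,0,6,0,0,0],[0,0,8,0,0,0],[0,0,8.2,0,0,0],[0,0,8.2,0,0,0]]

```text
clock: 2.8
eef_pos: [585.6, 264.5, 183.6]
tool_rot: [3.141, 0.0, 2.919]
force: [0.2, -0.1, 0.4]
width: 85.5
gripper_force: 0.0
```

Request:
send_rows:
  rows:
    - [[0,0,0,0,0,0],[0,0,0,0,0,0],[0,0,0,0,0,0],[0,0,0,0,0,0],[0,0,0,0,0,0],[0,0,0,0,0,0],[0,0,0,0,0,0],[0,0,0,0,0,0],[0,0,0,0,0,0],[0,0,0,0,0,0]]
  grip: 255

```text
clock: 3.8
eef_pos: [585.5, 264.4, 183.7]
tool_rot: [3.141, 0.001, 2.919]
force: [-1.3, 0.2, 6.1]
width: 23.5
gripper_force: 58.8
```

Request:
send_rows:
  rows:
    - [[0,0,-0.5,0,0,0],[0,0,-1.2,0,0,0],[0,0,-2.2,0,0,0],[0,0,-3,0,0,0],[0,0,-3,0,0,0],[0,0,-3,0,0,0]]

```text
clock: 4.4
eef_pos: [585.3, 264.3, 213.3]
tool_rot: [3.141, 0.0, 2.919]
force: [0.6, 0.7, -0.7]
width: 23.7
gripper_force: 58.8
```

Request:
send_rows:
  rows:
    - [[1,0.04,0,0,0,0],[2.5,0.1,0,0,0,0],[4,0.17,0,0,0,0],[5.5,0.23,0,0,0,0],[7,0.3,0,0,0,0],[8,0.34,0,0,0,0],[8,0.34,0,0,0,0],[8,0.34,0,0,0,0]]

```text
clock: 5.2
eef_pos: [508.3, 285.2, 213.0]
tool_rot: [3.142, 0.001, 2.919]
force: [0.7, -0.1, -0.6]
width: 23.6
gripper_force: 58.8
```

Run:
```python
from h import *
import pickle
s=ctrl.read_state();print(s['eef_pos'],s['width'],s['gripper_force'],s['force'])
w=shot('wrist','w3.png');pickle.dump(w,open('w3.pkl','wb'))
```

```text
[508.27134657 285.19584408 213.04051456] 23.617362750830534 58.823785185813904 [ 0.65413536 -0.07833778 -0.60537392]
```

View pics/w3.png

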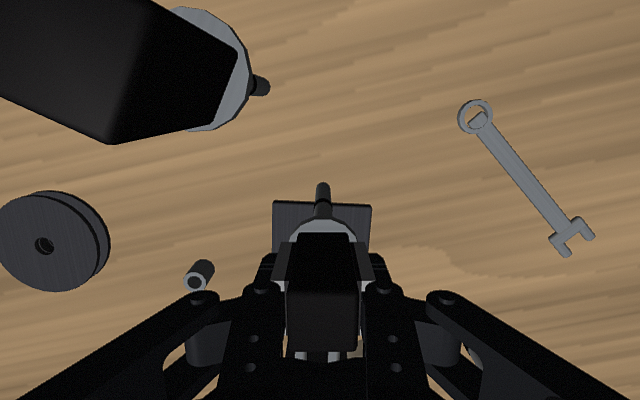

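Picture: the probe is held upright and out of the fork, with the stem at column 323. The big probe at the upper left is clear. Next I lift and carry it to beside the housing.

Request:
send_rows:
  rows:
    - [[0,0,-1,0,0,0],[0,0,-3,0,0,0],[0,0,-5,0,0,0],[0,0,-7,0,0,0],[0,0,-8.7,0,0,0],[0,0,-8.7,0,0,0]]

```text
clock: 5.85
eef_pos: [510.1, 285.6, 303.1]
tool_rot: [3.137, 0.005, 2.918]
force: [0.7, 0.8, -1.2]
width: 23.2
gripper_force: 59.1
```

Request:
send_rows:
  rows:
    - [[-0.2,-1,0,0,0,0],[-0.5,-3,0,0,0,0],[-1,-6,0,0,0,0],[-1.5,-9,0,0,0,0],[-2,-12,0,0,0,0],[-2.5,-15,0,0,0,0],[-3,-18,0,0,0,0],[-3.5,-21,0,0,0,0],[-4,-24,0,0,0,0],[-4,-24,0,0,0,0]]

```text
clock: 6.85
eef_pos: [492.1, 34.9, 299.2]
tool_rot: [-3.137, -0.002, 2.909]
force: [-0.5, 0.3, -1.1]
width: 23.4
gripper_force: 59.2
```

Request:
send_rows:
  rows:
    - [[-0.2,-1,0,0,0,0],[-0.5,-3,0,0,0,0],[-1,-6,0,0,0,0],[-1.5,-9,0,0,0,0],[-2,-12,0,0,0,0],[-2.5,-15,0,0,0,0],[-3,-18,0,0,0,0],[-3.5,-21,0,0,0,0],[-4,-24,0,0,0,0],[-4,-24,0,0,0,0]]

```text
clock: 7.85
eef_pos: [478.3, -205.8, 299.6]
tool_rot: [-3.138, -0.0, 2.912]
force: [0.2, -0.2, -0.9]
width: 23.5
gripper_force: 59.3
```

Request:
send_rows:
  rows:
    - [[0,0,0,0,0,0],[0,0,0,0,0,0],[0,0,0,0,0,0]]

```text
clock: 8.15
eef_pos: [480.1, -199.1, 299.8]
tool_rot: [3.141, -0.001, 2.921]
force: [-0.0, 0.1, -1.3]
width: 23.5
gripper_force: 59.3
```

```bash
cat >> h.py <<'E'
def avg(n,k,f):
    import pickle
    S=[]
    for i in range(k):
        w=shot(n,f+'.png'); s=ctrl.read_state(); S.append(np.r_[s['eef_pos'],s['tool_rot']])
    S=np.array(S); S[:,3]%=2*np.pi; m=S.mean(0); print(m.round(4),S.std(0).round(3),s['qpos'].round(2))
    if n=='wrist': w['E']=T({'eef_pos':m[:3],'tool_rot':m[3:]})@np.array(w['mount'])
    pickle.dump(w,open(f+'.pkl','wb')); return w
E
python3 - <<'E'
from h import *
w=avg('wrist',4,'w4'); print(proj(w,(531,-291,80)))
E
```

```text
[ 4.801351e+02 -1.996128e+02  2.999705e+02  3.141200e+00 -1.000000e-04
  2.920600e+00] [0.02  0.235 0.051 0.    0.    0.   ] [ 0.23  0.39  0.16  1.81 -0.07  0.95  1.77]
(np.float64(249.4653270852973), np.float64(235.80815865104685))
```

I re-viewed w3 by mistake, which uses up one of the allowed pictures. I'll measure numerically by fitting the projected rim and bore circles to the image edges.

```bash
cat >> h.py <<'E'
def dist(im):  # gray image
    return cv2.GaussianBlur(cv2.cvtColor(im['pixels'],cv2.COLOR_RGB2GRAY).astype(np.float32),(0,0),0.8)
def P(im,p):
    q=(p-im['E'][:3,3])@im['E'][:3,:3]; return np.c_[im['cx']-im['fx']*q[:,0]/q[:,2], im['cy']+im['fy']*q[:,1]/q[:,2]].astype(np.float32)
def score(im,g,x,y,r,z,a,dr=2.):
    # brightness step outside-inside of the circle at height z
    v=[]
    for rr in(r+dr,r-dr):
        p=np.c_[x+rr*np.cos(a),y+rr*np.sin(a),0*a+z]; uv=P(im,p); v.append(cv2.remap(g,uv[:,0],uv[:,1],cv2.INTER_LINEAR).ravel())
    return v[0]-v[1]
def fitc(im,x0,y0,span,step,r,z,a,sgn=1):
    g=dist(im);best=[]
    for x in np.arange(x0-span,x0+span+.01,step):
        for y in np.arange(y0-span,y0+span+.01,step):
            best.append((np.clip(sgn*score(im,g,x,y,r,z,a),-15,15).mean(),x,y))
    return sorted(best)[::-1][:3]
E
python3 - <<'E'
from h import *
import pickle
w=pickle.load(open('w4.pkl','rb'));t=pickle.load(open('top0.pkl','rb'));s=pickle.load(open('side0.pkl','rb'))
a=np.arange(0,2*np.pi,.1)
for n,i in(('w',w),('s',s),('t',t)):
    print(n,'bore',np.round(fitc(i,531,-291,18,.5,14,80,a),1).tolist())
    print(n,'rim',np.round(fitc(i,531,-291,18,.5,26,80,a,-1),1).tolist())
g=dist(w);b=np.round(proj(w,(531,-291,80))).astype(int)
print((g[b[1]-36:b[1]+40:3,b[0]-44:b[0]+44:3]).astype(int))
E
```

```text
w bore [[15.0, 531.0, -287.5], [15.0, 531.0, -288.0], [15.0, 531.0, -288.5]]
w rim [[7.7, 532.0, -288.5], [7.4, 531.5, -288.5], [7.4, 531.5, -288.0]]
s bore [[15.0, 529.5, -290.5], [15.0, 530.0, -289.0], [15.0, 529.5, -289.0]]
s rim [[1.9, 513.0, -273.0], [1.8, 513.0, -273.5], [1.7, 513.5, -273.0]]
t bore [[12.7, 535.5, -293.5], [12.7, 535.0, -293.5], [12.7, 536.0, -293.5]]
t rim [[5.9, 534.5, -290.5], [5.8, 534.5, -290.0], [5.8, 535.0, -290.5]]
[[119 120 120 123 113 118 120 119 119 118 123 121  62  21  25  24  24  23
   23  25  24  24  23  24  38  35  25  62 113 112]
 [124 125 124 117 120 104 104 121 119 118 118 121 116  52  27  24  24  23
   24  25  24  22  24  26  48 110  98 100 111 112]
 [120 119 117 118  88  45  35  80 119 118 117 118 106  33  24  24  25  24
   25  23  24  23  22  72 115 110 108 112 112 112]
 [116 117 119 121  55  50  50  47 119 118 118 109  30  24  22  22  23  24
   23  23  25  23  22  80  93  30 111 112 112 112]
 [120 120 120 120  82  48  50 106 118 118 117  38  47  90  97 106  96  76
   48  22  23  24  24  24  24  24 102 113 112 112]
 [119 119 120 120 122 114
[... 1900 characters left out ...]
125 127 128 130 131 133
  135  28   2   6   5   7  31  30  30  31   8   5]
 [122 123 124 124 124 125 124 124 125 127 129 129 131 131 132 131 130 128
  112   9  11  12  11  19  30  31  31  30   2   6]
 [124 123 124 125 126 127 128 129 130 131 130 129 127 125 124 122 120 120
   54   4   6   6   5  25  30  30  30  26   3   3]
 [126 127 128 128 129 129 129 127 125 123 121 119 118 118 118 120 122 125
   21  13  14  14  13  31  30  31  31  19   4   4]
 [128 127 126 124 123 120 118 118 117 118 119 120 122 124 125 126 127 101
    6   6   6   6  12  31  31  31  31  10   5   5]
 [120 119 117 116 117 118 119 121 122 124 125 125 126 124 124 124 126  32
    3   5   4   6  24  31  31  31  31   6   3   3]]
```

Request:
send_rows:
  rows:
    - [[-0.7,-0.8,0,0,0,0],[-2,-2.2,0,0,0,0],[-3.5,-3.8,0,0,0,0],[-5,-5.5,0,0,0,0],[-6.3,-6.9,0,0,0,0],[-6.9,-7.6,0.8,0,0,0],[-6.9,-7.6,2.2,0,0,0],[-6.9,-7.6,3.6,0,0,0],[-6.9,-7.6,3.6,0,0,0],[-6.9,-7.6,3.6,0,0,0]]

```text
clock: 9.35
eef_pos: [530.3, -289.8, 263.7]
tool_rot: [3.141, -0.001, 2.919]
force: [-0.4, -0.3, -1.1]
width: 23.2
gripper_force: 59.4
```

Run:
```python
from h import *
w=avg('wrist',4,'w5');s=avg('side',1,'s5');t=avg('top',1,'t5')
cv2.imwrite('pics/x.png',w['pixels'][:,:,::-1])
def crop(i,p,n,k):
    u,v=np.round(proj(i,p)).astype(int);print('crop origin',u-n,v-n);return cv2.resize(i['pixels'][v-n:v+n,u-n:u+n,::-1],(k,k),interpolation=cv2.INTER_CUBIC)
a=crop(w,(531,-288,100),50,400);b=crop(s,(531,-290,115),40,400)
o=np.hstack([a,b]);cv2.imwrite('pics/c5.png',(255*(o/255.)**.6).astype(np.uint8))
```

```text
[ 5.308111e+02 -2.900662e+02  2.646058e+02  3.141800e+00  1.100000e-03
  2.919000e+00] [0.075 0.041 0.188 0.    0.    0.   ] [ 0.35  0.55  0.16  1.64 -0.1   0.96  1.9 ]
[ 5.307868e+02 -2.900567e+02  2.647315e+02  3.141900e+00  1.300000e-03
  2.918900e+00] [0. 0. 0. 0. 0. 0.] [ 0.35  0.55  0.16  1.64 -0.1   0.96  1.9 ]
[ 5.307067e+02 -2.900155e+02  2.646234e+02  3.141800e+00  1.100000e-03
  2.918900e+00] [0. 0. 0. 0. 0. 0.] [ 0.35  0.55  0.16  1.64 -0.1   0.96  1.9 ]
crop origin 275 135
crop origin 335 227
```

View pics/c5.png

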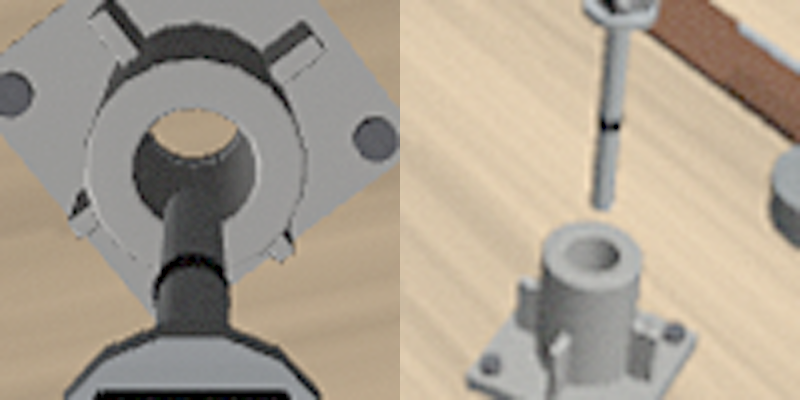

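Picture: in the left panel (wrist) the stem tip at (194,190) stands just in front of the bore, which spans columns 134 to 257. In the right panel (side) the tip at (601,208) is above the bore mouth at (594,255). Next I measure the offset in numbers.

Run:
```python
from h import *
import pickle
w=pickle.load(open('w5.pkl','rb'));s=pickle.load(open('s5.pkl','rb'));w4=pickle.load(open('w4.pkl','rb'))
import h
def fit2(im,x0,y0,r,a,sgn=1):
    g=dist(im);b=[]
    for x in np.arange(x0-6,x0+6.1,.25):
        for y in np.arange(y0-6,y0+6.1,.25): b.append((np.clip(sgn*score(im,g,x,y,r,80,a,1.5),0,60).mean(),x,y))
    b=np.array(sorted(b)[::-1][:12]);return b[:,1:].mean(0).round(2),b[0,0].round(1)
full=np.arange(0,6.28,.1); far=np.arange(-1.6,1.6,.1)+2.92
print('w4 bore',fit2(w4,531,-288,14,full),'rim',fit2(w4,531,-288,26,full,-1))
print('w5 bore',fit2(w,531,-288,14,far),'rim',fit2(w,531,-288,26,far,-1))
print('s5 bore',fit2(s,531,-290,14,full))
zt=264.6-153.7; tx=np.array([np.cos(2.919),np.sin(2.919)])
e=atz(w,275+194/4,135+188/4,zt);print('tip by wrist',e[:2]-6*tx)
# side: stem's lower end & top of stem(z tip+120)
print('tip by side',atz(s,335+201/5,227+205/5,zt))
# stem axis columns: wrist and side, per-row, by edges vs predicted vertical stem at TCP
g=dist(w)
def axis(im,p,base):
    # horizontal profile through stem at point p; report edges of strongest gradients
    g=dist(im);u,v=proj(im,p);r=g[int(round(v))];d=np.diff(r);k=np.arange(int(u)-16,int(u)+16)
    return round(u,1),round(v,1),r[k].astype(int).tolist()
for z in(15,55,90): print('side z+',z,axis(s,(530.8,-290,zt+z),0))
for z in(8,30,55): print('wrist z+',z,axis(w,(530.8,-290,zt+z),0))
```

```text
w4 bore (array([ 528.98, -288.4 ]), np.float64(60.0)) rim (array([ 530.38, -288.42]), np.float64(28.1))
w5 bore (array([ 536.38, -292.58]), np.float64(30.2)) rim (array([ 530.08, -289.77]), np.float64(35.6))
s5 bore (array([ 529.04, -289.33]), np.float64(22.7))
tip by wrist [ 531.88995739 -289.10720241]
tip by side [ 531.96754082 -290.27168278  110.9       ]
side z+ 15 (np.float64(375.2), np.float64(263.5), [178, 179, 180, 179, 177, 178, 181, 183, 184, 183, 184, 186, 190, 175, 123, 85, 98, 118, 137, 168, 186, 188, 187, 185, 183, 181, 180, 179, 177, 177, 179, 181])
side z+ 55 (np.float64(376.4), np.float64(250.8), [185, 185, 185, 186, 186, 186, 185, 183, 180, 178, 177, 179, 180, 163, 102, 45, 45, 56, 73, 116, 152, 165, 169, 171, 174, 172, 169, 165, 162, 159, 157, 157])
side z+ 90 (np.float64(377.4), np.float64(239.3), [174, 174, 172, 168, 167, 167, 168, 169, 170, 169, 167, 163, 161, 148, 109, 79, 89, 112, 128, 142, 155, 161, 162, 161, 160, 159, 161, 164, 160, 141, 109, 76])
wrist z+ 8 (np.float64(322.1), np.float64(190.5), [110, 110, 110, 109, 109, 108, 106, 100, 87, 70, 59, 49, 40, 33, 31, 29, 28, 27, 26, 26, 25, 24, 24, 29, 47, 73, 94, 104, 109, 110, 110, 110])
wrist z+ 30 (np.float64(322.1), np.float64(198.0), [109, 106, 107, 110, 111, 110, 110, 111, 103, 79, 56, 43, 32, 21, 16, 14, 12, 13, 14, 16, 19, 23, 23, 26, 46, 85, 108, 110, 109, 109, 109, 108])
wrist z+ 55 (np.float64(322.0), np.float64(208.2), [127, 125, 121, 115, 110, 109, 106, 86, 48, 33, 45, 46, 38, 31, 29, 27, 27, 27, 27, 27, 28, 27, 27, 27, 26, 25, 35, 73, 114, 125, 123, 123])
```

```bash
cat >> h.py <<'E'
def rad(im,x,y,r0,r1,sgn,z=80,n=48,pr=False):
    g=dist(im);pts=[];o=[]
    rr=np.arange(r0,r1,.2)
    for a in np.arange(n)*2*np.pi/n:
        uv=P(im,np.c_[x+rr*np.cos(a),y+rr*np.sin(a),0*rr+z]);v=cv2.remap(g,uv[:,0],uv[:,1],cv2.INTER_LINEAR).ravel()
        d=np.gradient(v,.2)*sgn;k=d.argmax()
        o.append((round(np.degrees(a)),round(rr[k],1),round(d[k])))
        if d[k]>8 and 0<k<len(rr)-1: pts.append((x+rr[k]*np.cos(a),y+rr[k]*np.sin(a)))
    pts=np.array(pts)
    from scipy.optimize import least_squares
    f=lambda q:np.hypot(pts[:,0]-q[0],pts[:,1]-q[1])-q[2]
    q=least_squares(f,[x,y,(r0+r1)/2],loss='soft_l1',f_scale=.4)
    e=f(q.x)
    if pr: print(o)
    return q.x.round(2),len(pts),round(float(np.median(abs(e))),2)
E
python3 - <<'E'
from h import *
import pickle
for n in('w4','w5','s5'):
    im=pickle.load(open(n+'.pkl','rb'))
    print(n,'bore',rad(im,530.5,-289,9,20,1,pr=1)); print(n,'rim',rad(im,530.5,-289,21,32,-1,pr=1))
E
```

```text
[(0, np.float64(12.4), 35), (7, np.float64(12.0), 34), (15, np.float64(12.4), 39), (22, np.float64(12.2), 37), (30, np.float64(12.8), 34), (38, np.float64(13.0), 36), (45, np.float64(12.6), 36), (52, np.float64(13.2), 36), (60, np.float64(13.6), 39), (68, np.float64(13.6), 39), (75, np.float64(14.2), 44), (82, np.float64(14.8), 46), (90, np.float64(15.2), 47), (98, np.float64(14.6), 43), (105, np.float64(15.0), 45), (112, np.float64(15.2), 38), (120, np.float64(15.4), 41), (128, np.float64(16.0), 36), (135, np.float64(16.0), 37), (142, np.float64(16.0), 36), (150, np.float64(16.4), 35), (158, np.float64(17.0), 35), (165, np.float64(16.8), 40), (172, np.float64(16.6), 36), (180, np.float64(16.0), 33), (188, np.float64(15.8), 33), (195, np.float64(15.6), 33), (202, np.float64(15.8), 34), (210, np.float64(15.6), 36), (218, np.float64(15.0), 38), (225, np.float64(15.4), 36), (232, np.float64(14.2), 41), (240, np.float64(14.0), 33), (248, np.float64(14.6), 32), (255, np.float64(13.4), 32), (262, np.float64(13.4), 37), (270, np.float64(13.2), 35), (278, np.float64(13.4), 34), (285, np.floa
[... 6669 characters left out ...]
 (188, np.float64(25.6), 13), (195, np.float64(27.8), 12), (202, np.float64(26.2), 11), (210, np.float64(27.2), 11), (218, np.float64(28.2), 9), (225, np.float64(28.2), 8), (232, np.float64(25.6), 6), (240, np.float64(25.0), 6), (248, np.float64(26.8), 5), (255, np.float64(27.0), 5), (262, np.float64(26.0), 6), (270, np.float64(25.6), 6), (278, np.float64(25.2), 6), (285, np.float64(22.6), 4), (292, np.float64(23.6), 1), (300, np.float64(22.2), 0), (307, np.float64(31.0), 0), (315, np.float64(31.8), 0), (322, np.float64(30.4), 0), (330, np.float64(31.8), 0), (338, np.float64(31.4), 0), (345, np.float64(31.8), 0), (352, np.float64(31.8), 0)]
s5 rim (array([ 537.78, -291.29,   32.98]), 9, 0.3)
```

Wrist and side views agree: the tip sits about +3 mm in x and -0.4 mm in y from the bore axis. I'll correct, drop to 8–9 mm above the rim, and re-measure.

Request:
send_rows:
  rows:
    - [[0.15,-0.02,0,0,0,0],[0.3,-0.03,0.5,0,0,0],[0.3,-0.03,1.3,0,0,0],[0.3,-0.03,2,0,0,0],[0.3,-0.03,2.2,0,0,0],[0.3,-0.03,2.2,0,0,0],[0.3,-0.03,2.2,0,0,0]]

```text
clock: 10.35
eef_pos: [527.6, -289.6, 242.0]
tool_rot: [-3.142, 0.0, 2.919]
force: [0.3, -0.8, -1.0]
width: 23.5
gripper_force: 59.4
```

```bash
cat > m.py <<'E'
from h import *
import sys
n=sys.argv[1]
w=avg('wrist',3,'w'+n);s=avg('side',1,'s'+n)
x,y,z=ctrl.read_state()['eef_pos']; zt=z-153.7; print('tip z',zt)
print('bore w',rad(w,529,-288.7,9,20,1))
def edges(im,row,u,half):
    g=dist(im);k=np.arange(int(u-half),int(u+half)+1);r=g[row,k];d=np.gradient(r)
    l=k[:half][d[:half].argmin()];q=k[half:][d[half:].argmax()]
    def sub(i):
        d2=abs(np.gradient(g[row])); a,b,c=d2[i-1:i+2]; return i+.5*(a-c)/(a-2*b+c+1e-9)
    return sub(l),sub(q)
def stem(im,zs,half):
    R=[]
    for h_ in zs:
        u,v=proj(im,(x,y,zt+h_));l,r=edges(im,int(round(v)),u,half);R.append((h_,round(u,1),round(l,1),round(r,1),round((l+r)/2-u,2)))
    return R
print('wrist stem',stem(w,(25,35,45,65,75),14))
print('side stem',stem(s,(10,20,30,40,65,80,95),7))
# tower silhouette in side view
for zz in(60,65,70,74):
    u,v=proj(s,(528.6,-288.9,zz));g=dist(s);k=int(u);print(zz,round(u,1),int(v),g[int(round(v)),k-14:k+15].astype(int).tolist())
E
python3 m.py 6
```

```text
[ 5.276641e+02 -2.896917e+02  2.422204e+02  3.141700e+00  5.000000e-04
  2.918800e+00] [0.011 0.008 0.066 0.    0.    0.   ] [ 0.36  0.57  0.16  1.67 -0.11  0.91  1.9 ]
[ 5.276284e+02 -2.896640e+02  2.422690e+02  3.141700e+00  5.000000e-04
  2.918700e+00] [0. 0. 0. 0. 0. 0.] [ 0.36  0.57  0.16  1.67 -0.11  0.91  1.9 ]
tip z 88.56900995670671
bore w (array([ 528.88, -288.94,   14.09]), 39, 0.16)
wrist stem [(25, np.float64(322.0), np.float64(310.0), np.float64(336.8), np.float64(1.4)), (35, np.float64(322.0), np.float64(315.2), np.float64(331.6), np.float64(1.39)), (45, np.float64(321.9), np.float64(313.8), np.float64(331.3), np.float64(0.62)), (65, np.float64(321.9), np.float64(313.0), np.float64(331.9), np.float64(0.63)), (75, np.float64(321.8), np.float64(308.0), np.float64(334.9), np.float64(-0.36))]
side stem [(10, np.float64(373.4), np.float64(370.6), np.float64(373.4), np.float64(-1.33)), (20, np.float64(373.6), np.float64(370.8), np.float64(375.8), np.float64(-0.3)), (30, np.float64(373.9), np.float64(371.2), np.float64(376.1), np.float64(-0.22)), (40, np.float64(374.2), np.fl
[... 211 characters left out ...]
3)), (95, np.float64(375.8), np.float64(373.0), np.float64(376.3), np.float64(-1.13))]
60 372.4 283 [142, 127, 136, 136, 106, 68, 48, 49, 62, 82, 104, 120, 133, 140, 143, 144, 143, 145, 145, 146, 145, 142, 133, 122, 129, 160, 177, 174, 171]
65 372.6 281 [158, 152, 154, 148, 118, 75, 51, 63, 91, 116, 133, 141, 143, 142, 141, 137, 134, 137, 140, 143, 147, 148, 144, 134, 133, 155, 172, 173, 173]
70 372.7 280 [156, 155, 157, 153, 129, 91, 88, 118, 139, 144, 141, 134, 125, 115, 107, 98, 87, 79, 76, 88, 112, 135, 145, 146, 146, 155, 169, 177, 180]
74 372.8 279 [155, 154, 156, 156, 138, 108, 112, 133, 143, 141, 133, 125, 117, 109, 103, 95, 83, 71, 60, 60, 85, 123, 142, 145, 148, 158, 172, 178, 180]
```

Wrist and side now put the stem within about 1 mm of the bore axis. I make a small trim and descend.

Request:
send_rows:
  rows:
    - [[-0.04,0.03,0,0,0,0],[-0.04,0.03,0.4,0,0,0],[-0.04,0.03,0.9,0,0,0],[-0.04,0.03,1.5,0,0,0],[-0.04,0.03,2.1,0,0,0],[-0.04,0.03,2.7,0,0,0],[-0.04,0.03,3.3,0,0,0],[-0.04,0.03,3.8,0,0,0],[-0.04,0.03,4,0,0,0],[-0.04,0.03,4,0,0,0]]

```text
clock: 11.55
eef_pos: [527.7, -289.3, 201.6]
tool_rot: [3.141, -0.001, 2.919]
force: [-0.8, 0.1, -1.2]
width: 23.4
gripper_force: 59.4
```

Request:
send_rows:
  rows:
    - [[0,0,0.3,0,0,0],[0,0,0.8,0,0,0],[0,0,1.3,0,0,0],[0,0,1.8,0,0,0],[0,0,2.2,0,0,0],[0,0,2.36,0,0,0],[0,0,2.36,0,0,0],[0,0,2.36,0,0,0],[0,0,2.36,0,0,0]]

```text
clock: 12.45
eef_pos: [528.1, -289.5, 178.6]
tool_rot: [-3.141, 0.0, 2.919]
force: [0.8, 0.2, -1.2]
width: 23.5
gripper_force: 59.4
```

```bash
python3 m.py 7
python3 - <<'E'
from h import *
import pickle
s=pickle.load(open('s7.pkl','rb'));x,y,z=ctrl.read_state()['eef_pos'];print(x,y,z,ctrl.read_state()['force'])
g=dist(s)
for h_ in range(76,150,3):
    u,v=proj(s,(x,y,h_));print(h_,round(v,1),g[int(round(v)),int(round(u))-5:int(round(u))+6].astype(int).tolist())
E
```

```text
[ 5.280446e+02 -2.894189e+02  1.786122e+02  3.141700e+00  4.000000e-04
  2.918800e+00] [0.033 0.024 0.035 0.    0.    0.   ] [ 0.37  0.65  0.14  1.73 -0.12  0.77  1.92]
[ 5.279852e+02 -2.894101e+02  1.785463e+02  3.141700e+00  2.000000e-04
  2.918800e+00] [0. 0. 0. 0. 0. 0.] [ 0.37  0.65  0.14  1.73 -0.12  0.77  1.92]
tip z 24.846268214185358
bore w (array([ 528.64, -288.73,   14.08]), 39, 0.2)
wrist stem [(25, np.float64(322.0), np.float64(307.1), np.float64(331.7), np.float64(-2.61)), (35, np.float64(321.9), np.float64(316.7), np.float64(328.9), np.float64(0.87)), (45, np.float64(321.9), np.float64(313.3), np.float64(332.0), np.float64(0.73)), (65, np.float64(321.8), np.float64(316.2), np.float64(335.2), np.float64(3.88)), (75, np.float64(321.8), np.float64(310.7), np.float64(273.8), np.float64(-29.49))]
side stem [(10, np.float64(371.7), np.float64(363.8), np.float64(372.0), np.float64(-3.8)), (20, np.float64(372.0), np.float64(364.0), np.float64(379.3), np.float64(-0.33)), (30, np.float64(372.2), np.float64(364.5), np.float64(370.7), np.float64(-4.64)), (40, np.float64(372.5), np
[... 1865 characters left out ...]

118 266.2 [181, 179, 150, 101, 82, 99, 122, 145, 170, 183, 185]
121 265.3 [183, 180, 153, 103, 80, 96, 120, 142, 169, 184, 187]
124 264.4 [183, 182, 161, 110, 79, 93, 118, 142, 171, 187, 188]
127 263.4 [184, 186, 169, 116, 79, 91, 115, 138, 167, 182, 184]
130 262.5 [183, 181, 161, 113, 83, 94, 113, 129, 150, 162, 166]
133 261.6 [183, 181, 161, 113, 83, 94, 113, 129, 150, 162, 166]
136 260.6 [168, 150, 130, 104, 95, 106, 118, 126, 135, 140, 144]
139 259.7 [111, 104, 107, 113, 122, 129, 133, 138, 140, 140, 146]
142 258.7 [106, 110, 109, 101, 103, 115, 125, 135, 142, 142, 140]
145 257.8 [125, 115, 83, 56, 63, 92, 105, 111, 118, 120, 122]
148 256.8 [134, 98, 48, 32, 65, 101, 99, 81, 77, 83, 91]
```

Run:
```python
from h import *
import pickle
for n,p in(('5',(530.8,-290,264.7)),('6',(527.6,-289.7,242.2)),('7',(528,-289.4,178.6))):
    s=pickle.load(open(f's{n}.pkl','rb'));g=dist(s);zs=np.arange(p[2]-153.7+38,p[2]-153.7+74,1.5);v=[]
    for h in zs:
        u,vv=P(s,np.array([[p[0],p[1],h]]))[0];v.append(cv2.remap(g,np.float32([[u-1,u,u+1]]),np.float32([[vv]*3]),1).mean())
    print(n,[(round(float(h-p[2]+153.7),1),int(q)) for h,q in zip(zs,v)])
```

```text
5 [(38.0, 105), (39.5, 105), (41.0, 104), (42.5, 101), (44.0, 97), (45.5, 89), (47.0, 77), (48.5, 63), (50.0, 51), (51.5, 42), (53.0, 47), (54.5, 53), (56.0, 67), (57.5, 82), (59.0, 90), (60.5, 99), (62.0, 101), (63.5, 103), (65.0, 104), (66.5, 103), (68.0, 104), (69.5, 103), (71.0, 103), (72.5, 102)]
6 [(38.0, 106), (39.5, 107), (41.0, 106), (42.5, 103), (44.0, 99), (45.5, 89), (47.0, 78), (48.5, 64), (50.0, 49), (51.5, 48), (53.0, 46), (54.5, 59), (56.0, 72), (57.5, 83), (59.0, 95), (60.5, 101), (62.0, 104), (63.5, 105), (65.0, 105), (66.5, 104), (68.0, 103), (69.5, 103), (71.0, 102), (72.5, 102)]
7 [(38.0, 143), (39.5, 141), (41.0, 137), (42.5, 126), (44.0, 115), (45.5, 95), (47.0, 75), (48.5, 60), (50.0, 46), (51.5, 44), (53.0, 51), (54.5, 59), (56.0, 73), (57.5, 86), (59.0, 92), (60.5, 98), (62.0, 100), (63.5, 101), (65.0, 101), (66.5, 101), (68.0, 102), (69.5, 102), (71.0, 102), (72.5, 103)]
```

The band height is consistent: its apparent 3 mm offset comes from seeing the near face of the stem. The stem is centred, still and gripped at 59 N, so I'm handing in.

```bash
python3 -c "
from cell import ctrl
s=ctrl.read_state();print(s['clock'],s['eef_pos'],s['gripper_force']);print(ctrl.finish_job())"
```

```text
12.65 [ 527.98516322 -289.41011266  178.54626821] 59.43316698074341
the job is handed in; nothing more can be done
None
```

I handed the job in at 12.65 s. The smallest probe is held still and upright in the bore at 59 N, with its band at rim height to within a few mm and its stem within about 1 mm of the bore axis by camera. I saw no sign of contact with the housing, but no pass or fail came back, and I did not re-measure the other things on the bench.

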